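# Swap the ball of a trackball with its eject lever

## Robot

A 7-joint arm with a two-finger parallel gripper is mounted at the origin on the work surface; the furniture and walls round the work are solid. World frame = base frame: x ahead of the robot, y to its left, z up, the work surface at z = 0. Lengths are in m, angles in rad, forces in N, time in s.
With the tool pointing down it reaches from about 0.425 to 0.925 m from the base axis. Payload 6.8 kg.
Tool frame: the origin (TCP) lies at the very end of the fingers, on their centre line; the grasp point (between the pads) lies 19 mm behind it (arm.grasp_offset is the distance from the TCP to the grasp point, in m); z points along the fingers, y is the line along which they close (so a half turn about z gives the same grasp; the last joint's range is limited). The gripper opens to 85 mm and grips with 20 to 120 N. Pads are 22 mm wide; open, the fingers measure 114 mm over their backs; the gripper's body (76 mm by 85 mm) begins 54 mm behind the grasp point. The pads swing forward as they close: fully open they stand 13 mm farther back than shut.
Start: joints at [-1.383, 0.477, 0.022, 1.555, -0.011, 1.109, -0.083], TCP at [0.197, 0.646, 0.231] pointing down, gripper open.
Joint ranges: [-2.96, 2.96], [-0.34, 2.1], [-1.41, 1.46], [0.24, 2.44], [-1.37, 4.51], [0.17, 1.92], [-2.96, 2.96]. Speed limits (rad/s): [2.39, 2.39, 3.14, 3.14, 3.14, 3.14, 3.14].

## Interface

Orientations are given as a unit quaternion [w, x, y, z].
In Python, from cell import observe, viewer, close_job, models, arm gives the robot as it stands.
- The arm moves only by the tool apply_moves, never from a script. Its argument "deltas" is text: rows parted by semicolons, each of 5 numbers parted by spaces: the opening, from -1 (shut) to 1 (fully open), then the shift along the tool's x, y, z in units of 25 mm (1.0 is 25 mm), then the turn about the tool's z in units of 6 degrees (1.0 is 6 degrees). A call has 1 to 10 rows; each row shifts and turns the commanded pose from where the row before left it, along the tool's axes as they then stand; what a row does not reach is not made up. A row lasts 1/10 s, in which the tool goes at most 50 mm and 8.59 degrees, less where a joint would pass 70% of its speed; a pose out of reach is approached as far as the arm can. A call with a number of a shift or a turn outside -1 to 1 is refused whole. A call with a gripper value outside its range is refused whole. The fingers move at their own pace and stop on an object; "squeeze" is the grip in N (left out, the last holds). Time passes only in rows, so rows that do not move let the fingers close. It gives the time, the measured TCP pose, the force, the opening and the grip force at its end, in the units of the state.
- observe(): the state, without advancing time (a new reading comes with each control period).
- viewer.camera(name): name is "scene" or "top"; returns a dict with "pixels" (480x640x3 uint8, red, green, blue), "depth" (480x640 float32, m along the optical axis (not along the pixel's ray), 0 where there is no reading), "K" (3x3 intrinsics, pixels), "distortion" ([k1, k2, p1, p2, k3] as OpenCV has them; the pictures are not rectified), "extrinsics" (4x4, takes a point from world to camera coordinates). Camera axes: x right, y up, looking along -z (the intrinsics and any distortion apply to the point x, -y, -z); pixel columns grow to the right and rows downward; lengths in m; the calibration is good to about 2 mm. A picture is of the moment at which its call begins.
- close_job(): hands the job in; it is judged then, once.
Trained networks look in a picture, given as the dict that the camera call returned (one of the last four; its "shot" number tells which), for a name from the list of things; names that differ only in an ending like _2 or _b are one class to them, and where a whole thing is asked for, a point or a joint stands for the part that bears it (a point fixed in the world has none). Each returns a list of dicts, best first, with "p" (0 to 1); they miss things now and then, are a little off and sometimes report something else, mostly with a low value. They report only what shows in the picture. A call takes as long as a camera call. They do not tell look-alikes from the thing itself.
- models.silhouettes(picture, target): "region" (480x640 bool, what is visible of it).
- models.place_of(picture, target): "position" ([x, y, z] in m, in world coordinates, good to about 4 mm: a listed point, or the origin of a listed thing).
The state is a dict: "t": time; "joint_pos": joint angles; "joint_vel": joint speeds; "effort": joint torques, N m; "eef_pos": TCP position; "ee_rot": TCP orientation; "contact_force": force on the tool from outside, world axes, zero at the start; "ft_torque": the same for the moment, N m; "gripper_width": finger opening in m; "gripper_force": force on a finger pad.
Only numpy, scipy, OpenCV 4.12 (cv2) and the standard library are available. Lean on these libraries where they do the work, as an engineer would, in place of code of your own. Each camera call takes 0.05 s, during which the arm holds its last target. There are 200 camera calls.

## Task

The trackball's red ball is sunk in its well and needs swapping for the clean blue one: press down the orange eject tab all the way so that the other end of the lever tips up and lifts the red ball out, and park the red ball in the empty ring rest. Then put the blue ball in the well and push it fully home, so that the lever is back down and the tab up. Do not let a ball drop onto the desk, and leave the can, the mug and the highlighter where they are.

Things in the scene. Friction and masses are not known exactly. Their poses are not given: they have to be found in the camera images.
- trackball: Trackball fixed on the desk. Origin on the desk; +x runs from the ball well to the eject tab, z up; all mm. Black foot x -98..62, |y| < 48, 12 high. Grey round turret (the well) centred at x -48, outer radius 43, inner 29, top z 58, slotted towards +x. Lever pivot (axis y) at x 15, z 62 between two cheeks (x -2..32, |y| 12..20, top z 72).
- eject_lever (a joint): Orange seesaw lever on the trackball's pivot, rad: 0 = at rest (dish end sunk in the well, tab high), 0.498 = tab pressed fully down, dish end tipped up; there are stops at both. Stiff friction hinge: it stays where it is left, also with a ball on the dish. Pressing the tab takes about 4 N, pushing the ball end down about 1.5 N.
- tab_top (a point): Centre of the top face of the lever's orange tab (36 x 32 mm, the 36 along trackball x). Moves with the lever: trackball x 73, z 85 mm at rest; x 77, z 54 mm fully pressed.
- dish (a point): Centre of a ball lying in the lever's ring dish; moves with the lever: z 52 mm at rest (6 mm below the turret's top, too deep to grip), z 84 mm (trackball x -46) when tipped up, where a ball can be gripped at its middle above the turret.
- ball_seat (a point): Fixed point on the trackball: centre of a ball that is fully home in the well (trackball x -49, y 0, z 52 mm).
- red_ball: Smooth red ball, diameter 50 mm, about 120 g. Origin: its centre. Starts sunk in the well on the lever's dish.
- blue_ball: Smooth blue ball, diameter 50 mm, about 120 g. Origin: its centre. Starts on the other ring rest.
- empty_rest: Empty ring rest fixed to the desk: dark round foot of diameter 45 mm with a white ring (ring radius 16 mm, top z 18 mm, outer diameter 40 mm) in which a ball centres itself. Origin: centre of the underside.
- empty_rest_seat (a point): Centre of a ball that lies in the empty rest, 38 mm above the desk.
- spare_rest: Ring rest like the empty one, on which the blue ball starts. Origin: centre of the underside.
- drink_can: Bystander: drink can, diameter 66, height 114 mm, upright beside the trackball. Origin: centre of its underside.
- highlighter: Bystander: pink and yellow highlighter lying flat, 26 x 81 x 18 mm. Origin: centre of its underside.
- mug: Bystander: white mug, diameter 80, height 91 mm, handle towards its -y; the cup's axis is at its y +16 mm. Origin: centre of its bounding box's underside.
- scanner_on_stand: Fixed black barcode scanner on a stand, 278 mm tall, between the trackball and the rests. Origin: on the desk under the stand. Foot (12 high) x -103..47, |y| < 59 mm; above it all lies within x -77..103, |y| < 36; between z 139 and 206 it juts to x +103 with |y| < 19.
Mind the look-alikes: they are no part of the job. Leave any green look-alike of the red_ball alone.

How it is judged:
On the way, in this order (a step that is already met when the one before it is completed fails the run):
1. the tab is pressed fully down and the red ball lies on the tipped-up end of the lever (value of joint eject_lever above 0.44 rad and distance between red_ball and dish below 0.008 m and contact force between the fingers and red_ball below 0.1 N), for 0.2 s.
2. the red ball lies in the empty rest, let go (distance between red_ball and empty_rest_seat below 0.006 m and contact force between the fingers and red_ball below 0.1 N), for 0.2 s.
At the end, for the whole second after the job is handed in: The red ball lies at rest in the rest that was empty (centre within 6 mm of its seat), the blue ball lies at rest fully home in the trackball's well (centre within 6 mm of its seat) and the lever is back down (under 0.06 rad, tab up) (distance between red_ball and empty_rest_seat below 0.006 m and distance between blue_ball and ball_seat below 0.006 m and value of joint eject_lever below 0.06 rad and linear speed of each of blue_ball, red_ball below 0.03 m/s); the robot touches nothing.
It fails at once if a ball dropped below its supports onto the desk (height (world z) of any of red_ball, blue_ball below 0.031 m).
It fails at once if the can, mug or highlighter moved by more than 25 mm (distance of any of drink_can, mug, highlighter from where it was at the start of the episode above 0.025 m).
It also fails if it takes over 72 s, if anything falls off the work surface, if the arm or the gripper's body presses on something with over 40 N, if the wrist force passes 120 N, or if a joint passes its speed limit or range.

## Working session

There is one attempt and no reset: what is moved stays moved. The work goes in short steps, Python scripts to look and compute and a tool call to move; the robot and the scene stay as the last step left them, time stands still between calls to the robot, and variables do not carry over. Pictures are saved under pics/ and viewed, at most 10 in all, crops included, and the job is handed in when it is done.

Besides the shell and the picture viewer there is one more tool, called after ">>>" in YAML: its name, and indented under it one key for each argument. apply_moves: Moves the arm, as the interface text tells. Its arguments: {"type":"object","properties":{"deltas":{"type":"string"},"squeeze":{"type":"number"}},"required":["deltas"]}

```bash
mkdir -p pics; ls
cat > h.py <<'E'
import numpy as np, cv2
from cell import observe, viewer, close_job, models, arm
def save(p,name): cv2.imwrite('pics/'+name,cv2.cvtColor(p['pixels'],cv2.COLOR_RGB2BGR))
def world(p,u,v,d=None):
    """pixel -> world with depth d (along the axis)"""
    if d is None: d=p['depth'][int(round(v)),int(round(u))]
    q=cv2.undistortPoints(np.array([[[u,v]]],float),np.array(p['K']),np.array(p['distortion']))[0,0]
    c=np.array([q[0]*d,-q[1]*d,-d,1.]); return (np.linalg.inv(np.array(p['extrinsics']))@c)[:3]
def cloud(p,mask):
    v,u=np.nonzero(mask&(p['depth']>0)); d=p['depth'][v,u].astype(float)
    q=cv2.undistortPoints(np.stack([u,v],1).astype(float)[:,None],np.array(p['K']),np.array(p['distortion']))[:,0]
    c=np.stack([q[:,0]*d,-q[:,1]*d,-d,np.ones_like(d)])
    return (np.linalg.inv(np.array(p['extrinsics']))@c)[:3].T
def sphere(P,r=.025):
    """fixed-radius sphere fit"""
    from scipy.optimize import least_squares
    x0=np.median(P,0)-[0,0,.015]
    s=least_squares(lambda c:np.linalg.norm(P-c,axis=1)-r,x0,loss='soft_l1',f_scale=.002)
    return s.x,np.median(np.abs(s.fun))
E
python3 - <<'E'
from h import *
print(observe())
for n in ('scene','top'):
    p=viewer.camera(n); save(p,n+'0.png'); print(n,np.round(p['extrinsics'],3).tolist())
    for t in ['trackball','tab_top','dish','ball_seat','red_ball','blue_ball','empty_rest','spare_rest','empty_rest_seat','drink_can','highlighter','mug','scanner_on_stand']:
        print(t,[(np.round(r['position'],3).tolist(),round(r['p'],2)) for r in models.place_of(p,t)][:3])
E
```

```text
pics
{'t': 0.0, 'joint_pos': array([-1.38312006,  0.4777991 ,  0.0223515 ,  1.55648187, -0.01151264,
        1.10928779, -0.08308873]), 'joint_vel': array([ 0.0007166 , -0.00154619,  0.00079121,  0.00112219,  0.0006144 ,
       -0.00038676,  0.00132021]), 'effort': array([-1.09854800e-04, -5.96442819e+01,  1.60793625e+00, -2.81203938e+01,
        1.24320877e-02,  9.09651106e-03,  1.91646950e-05]), 'eef_pos': array([0.19659331, 0.64510423, 0.23031377]), 'ee_rot': array([-7.05688998e-05,  1.47341443e-01,  9.89085257e-01, -9.21224217e-04]), 'contact_force': array([0.40056835, 0.63824298, 0.32269619]), 'ft_torque': array([ 0.00558126,  0.01702024, -0.05090953]), 'gripper_force': 0.0, 'gripper_width': 0.08528113762603941}
scene [[0.804, -0.595, -0.016, -0.375], [0.458, 0.602, 0.655, -0.25], [-0.38, -0.533, 0.756, -0.998], [0.0, 0.0, 0.0, 1.0]]
trackball [([0.471, 0.233, -0.001], 0.95)]
tab_top [([0.523, 0.29, 0.08], 0.65)]
dish []
ball_seat []
red_ball [([0.442, 0.199, 0.051], 0.65), ([0.608, 0.332, 0.026], 0.63), ([0.254, 0.236, 0.029], 0.63)]
blue_ball [([0.574, -0.278, 0.039], 0.67), (
[... 489 characters left out ...]
436], [-0.061, -0.01, 0.998, -1.465], [0.0, 0.0, 0.0, 1.0]]
trackball [([0.476, 0.234, -0.001], 0.72)]
tab_top [([0.522, 0.288, 0.084], 0.86)]
dish [([0.44, 0.199, 0.054], 0.74)]
ball_seat [([0.444, 0.195, 0.052], 0.87), ([0.566, 0.2, 0.001], 0.21)]
red_ball [([0.584, 0.071, 0.023], 0.86), ([0.612, 0.33, 0.024], 0.86), ([0.442, 0.198, 0.052], 0.82)]
blue_ball [([0.57, -0.278, 0.037], 0.84)]
empty_rest [([0.422, -0.323, -0.0], 0.51)]
spare_rest [([0.573, -0.275, 0.0], 0.4)]
empty_rest_seat [([0.422, -0.328, 0.037], 0.79)]
drink_can [([0.463, 0.102, -0.0], 0.79)]
highlighter [([0.565, 0.198, -0.001], 0.81)]
mug [([0.399, -0.173, 0.001], 0.76)]
scanner_on_stand [([0.449, -0.073, -0.004], 0.64)]
```

View pics/top0.png

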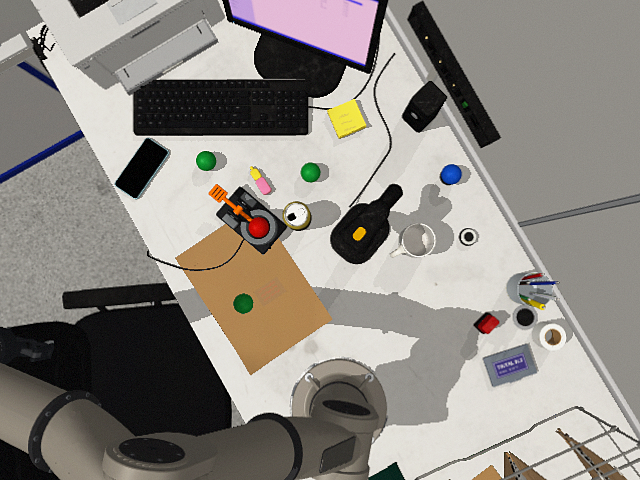

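View pics/scene0.png

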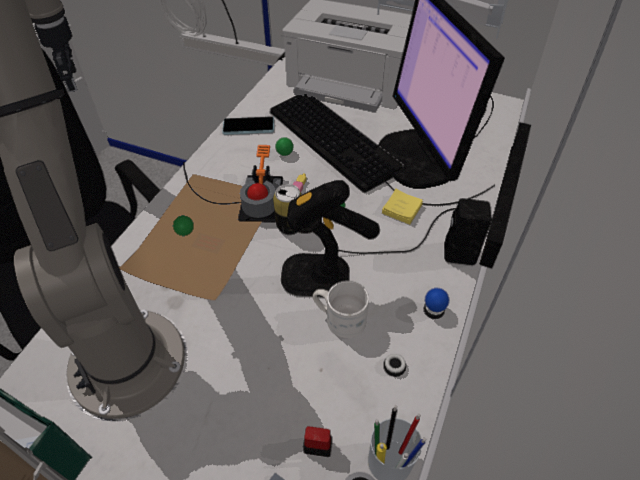

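Run:
```python
from h import *
for n in ('scene','top'):
    p=viewer.camera(n)
    for t in ['red_ball','blue_ball']:
        for r in models.silhouettes(p,t)[:4]:
            m=cv2.erode(r['region'].astype(np.uint8),np.ones((3,3)))>0
            col=p['pixels'][m].mean(0)
            P=cloud(p,m)
            if len(P)>20: print(n,t,round(r['p'],2),col.round(),np.round(sphere(P)[0],4),round(sphere(P)[1],4),len(P))
    for t,zmin in [('tab_top',.06),('empty_rest',.012),('drink_can',.1),('mug',.08),('eject_lever',.06),('scanner_on_stand',.12)]:
        for r in models.silhouettes(p,t)[:2]:
            P=cloud(p,r['region']); 
            if len(P)<10: continue
            Q=P[P[:,2]>zmin]
            if len(Q)>5: 
                rect=cv2.minAreaRect((Q[:,:2]*1000).astype(np.float32))
                print(n,t,round(r['p'],2),np.round(Q.min(0),3),np.round(Q.max(0),3),np.round(np.median(Q,0),3),'rect',np.round(np.hstack([rect[0],rect[1],rect[2]]),1),len(Q))
```

```text
scene red_ball 0.77 [121.  23.  22.] [0.441  0.1961 0.0519] 0.0012 222
scene red_ball 0.73 [24. 71. 34.] [0.2552 0.2354 0.0269] 0.0011 269
scene red_ball 0.73 [161.  80.  36.] [0.5067 0.2694 0.066 ] 0.009 170
scene red_ball 0.56 [30. 84. 41.] [0.6095 0.333  0.0251] 0.0015 183
scene blue_ball 0.91 [ 24.  52. 116.] [ 0.5734 -0.2765  0.0386] 0.001 378
scene blue_ball 0.22 [96. 91. 80.] [0.4571 0.0978 0.0868] 0.0058 650
scene tab_top 0.55 [ 0.366 -0.229  0.06 ] [ 0.448 -0.131  0.094] [ 0.401 -0.183  0.079] rect [ 407.1 -180.    97.9   81.    89.4] 872
scene tab_top 0.51 [0.465 0.225 0.061] [0.538 0.312 0.091] [0.507 0.276 0.08 ] rect [502.6 269.1  92.6  31.1  51.4] 259
scene empty_rest 0.85 [ 0.399 -0.342  0.012] [ 0.437 -0.306  0.021] [ 0.418 -0.325  0.016] rect [ 418.2 -324.3   35.6   37.9   89.3] 252
scene drink_can 0.58 [ 0.398 -0.011  0.1  ] [0.493 0.129 0.204] [0.462 0.101 0.109] rect [449.7  54.8 156.8  58.8  72.7] 409
scene mug 0.87 [ 0.367 -0.228  0.08 ] [ 0.45  -0.139  0.094] [ 0.402 -0.185  0.087] rect [ 404.5 -187.8   80.    90.    72.1] 399
scene eject_lever 0.84 [0.47  0.22
[... 491 characters left out ...]
0.302  0.024] [ 0.419 -0.321  0.017] rect [ 417.3 -320.7   37.1   39.8   89.2] 171
top drink_can 0.92 [0.434 0.07  0.1  ] [0.498 0.131 0.121] [0.465 0.101 0.11 ] rect [465.6 100.7  62.2  60.   26.5] 555
top mug 0.64 [ 0.369 -0.228  0.08 ] [ 0.447 -0.133  0.098] [ 0.397 -0.18   0.089] rect [ 403.3 -185.8   81.3   87.5   69.7] 216
top mug 0.36 [0.433 0.069 0.081] [0.499 0.135 0.121] [0.464 0.101 0.109] rect [465.3 100.6  62.9  64.5  24.3] 600
top eject_lever 0.76 [0.473 0.235 0.062] [0.541 0.31  0.096] [0.512 0.282 0.083] rect [503.4 271.2  84.2  32.   49.5] 312
top scanner_on_stand 0.74 [ 0.373 -0.142  0.157] [0.531 0.001 0.283] [ 0.438 -0.062  0.239] rect [455.6 -80.5  71.4 178.9  46.6] 1829
```

The top view shows the red ball in its well at about (258,228), the orange tab at (217,192), the can at (297,215), the scanner at (360,235), the mug at (417,238), the empty rest at (468,237) and the blue ball at (451,174). The green look-alikes are at (206,160), (310,172) and (243,303). The scene view agrees: red (257,192), tab (263,150), empty rest (395,364), blue (436,300).

The positions measured from the two views agree with each other and with the stated heights:
- **Trackball:** its yaw is about 49°.
- **Red ball:** (0.441, 0.197, 0.052)
- **Tab:** (0.522, 0.289, 0.084)
- **Empty rest:** (0.418, -0.323)
- **Blue ball:** (0.573, -0.277, 0.039)

First I turn the tool so that tool x lies along trackball x, closing the fingers and lowering the arm on the way.

>>> apply_moves:
  deltas: "-1 0 0 0 1;-1 0 0 0 1;-1 0 0 0 1;-1 0 0 0 1;-1 0 0 0 1;-1 0 0 0 1;-1 0 0 0 1;-1 0 0 0 1;-1 0 0 0 1;-1 0 0 0 1"
  squeeze: 30

```text
t: 3.3
eef_pos: [0.1967, 0.6457, 0.2313]
ee_rot: [-0.0, 0.624, 0.782, -0.0]
contact_force: [-0.3, -0.8, -0.4]
gripper_width: -0.0
gripper_force: 0.0
```

>>> apply_moves:
  deltas: "-1 0 0 1 1;-1 0 0 1 1;-1 0 0 1 1;-1 0 0 1 1;-1 0 0 0 1;-1 0 0 0 1;-1 0 0 0 1;-1 0 0 0 1;-1 0 0 0 1;-1 0 0 0 0"

```text
t: 4.3
eef_pos: [0.1965, 0.6458, 0.1312]
ee_rot: [0.0, 0.91, 0.415, 0.0]
contact_force: [-0.1, 0.3, -0.7]
gripper_width: -0.0003
gripper_force: 0.0
```

```bash
cat >> h.py <<'E'
from scipy.spatial.transform import Rotation as Ro
def go(*tg):
    """shift in move units from the measured pose to world points; prints tilt/yaw too"""
    s=observe(); q=s['ee_rot']; R=Ro.from_quat([q[1],q[2],q[3],q[0]]).as_matrix()
    print('t',round(s['t'],2),'pos',np.round(s['eef_pos'],4),'xyaw',round(np.degrees(np.arctan2(R[1,0],R[0,0])),2),'zaxis',np.round(R[:,2],3),'w',round(s['gripper_width'],4),'gf',round(s['gripper_force'],1),'F',np.round(s['contact_force'],1),'j7',np.round(s['joint_pos'][[0,6]],2))
    p=s['eef_pos']
    for t in tg: print('to',t,'units',np.round(R.T@(np.array(t)-p)/.025,3)); p=np.array(t)
E
python3 -c "
from h import *
go([.522,.289,.10])"
```

```text
t 4.3 pos [0.1965 0.6458 0.1312] xyaw 49.03 zaxis [ 0. -0. -1.] w -0.0003 gf 0.0 F [-0.1  0.3 -0.7] j7 [-1.68 -1.82]
to [0.522, 0.289, 0.1] units [-2.239 19.19   1.253]
```

>>> apply_moves:
  deltas: "-1 -0.2 1 0 0;-1 -0.2 1 0 0;-1 -0.2 1 0 0;-1 -0.2 1 0 0;-1 -0.2 1 0 0;-1 -0.2 1 0 0;-1 -0.2 1 0 0;-1 -0.2 1 0 0;-1 -0.2 1 0 0;-1 -0.2 1 0 0"

```text
t: 5.3
eef_pos: [0.3534, 0.4434, 0.1315]
ee_rot: [-0.0, 0.909, 0.417, 0.0]
contact_force: [-0.4, 0.7, -0.0]
gripper_width: -0.0002
gripper_force: 0.0
```

>>> apply_moves:
  deltas: "-1 -0.24 1 0 0;-1 0 1 0 0;-1 0 1 0 0;-1 0 1 0 0;-1 0 1 0 0;-1 0 1 0 0;-1 0 1 0 0;-1 0 1 0.2 0;-1 0 1 0.4 0;-1 0 0.2 0.4 0"

```text
t: 6.3
eef_pos: [0.5253, 0.2861, 0.1065]
ee_rot: [0.001, 0.91, 0.414, 0.001]
contact_force: [-0.1, -0.2, -0.3]
gripper_width: -0.0001
gripper_force: 0.0
```

Run:
```python
from h import *
p=viewer.camera('top'); save(p,'top1.png'); cv2.imwrite('pics/top1c.png',cv2.resize(cv2.cvtColor(p['pixels'][130:290,160:340],cv2.COLOR_RGB2BGR),None,fx=3,fy=3))
go([.522,.289,.084],[.525,.292,.052])
```

```text
t 6.35 pos [0.5235 0.2864 0.1046] xyaw 48.98 zaxis [-0.    -0.002 -1.   ] w 0.0 gf 0.0 F [-0.2 -0.7 -1.1] j7 [-0.97 -1.02]
to [0.522, 0.289, 0.084] units [ 0.042 -0.115  0.825]
to [0.525, 0.292, 0.052] units [0.171 0.011 1.28 ]
```

View pics/top1c.png

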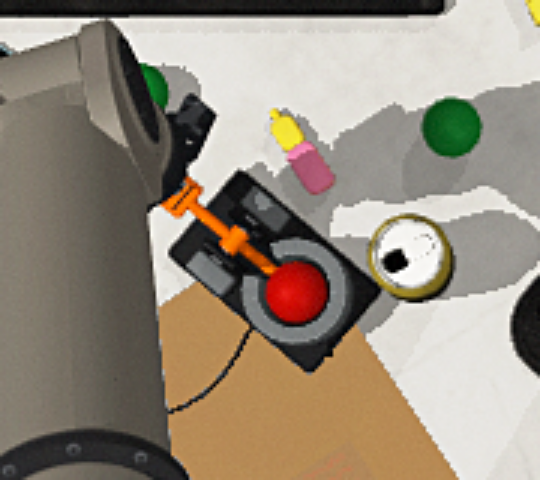

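The crop shows the gripper over the orange tab at about (185,195), with the red ball in its well at (297,292) and the can at (410,257). I press the tab slowly.

>>> apply_moves:
  deltas: "-1 0.04 -0.1 0.4 0;-1 0 0 0.3 0;-1 0 0 0.2 0;-1 0.02 0 0.15 0;-1 0.02 0 0.15 0;-1 0.02 0 0.15 0;-1 0.02 0 0.15 0;-1 0.02 0 0.15 0;-1 0.02 0 0.15 0;-1 0.02 0 0.1 0"

```text
t: 7.35
eef_pos: [0.5232, 0.2936, 0.0583]
ee_rot: [0.0, 0.91, 0.415, -0.001]
contact_force: [-1.7, 1.7, 3.8]
gripper_width: 0.0
gripper_force: 2.1
```

Run:
```python
from h import *
go([.525,.292,.052])
```

```text
t 7.35 pos [0.5232 0.2936 0.0583] xyaw 49.05 zaxis [-0.001 -0.001 -1.   ] w 0.0 gf 2.1 F [-1.7  1.7  3.8] j7 [-0.94 -1.  ]
to [0.525, 0.292, 0.052] units [0.    0.096 0.251]
```

>>> apply_moves:
  deltas: "-1 0 0 0.1 0;-1 0 0 0.1 0;-1 0 0 0.1 0;-1 0 0 0.1 0;-1 0 0 0 0"

```text
t: 7.85
eef_pos: [0.5234, 0.2935, 0.0544]
ee_rot: [-0.002, 0.91, 0.414, -0.001]
contact_force: [-20.4, -5.6, 61.5]
gripper_width: 0.0002
gripper_force: 27.5
```

Run:
```python
from h import *
go([.525,.292,.052])
p=viewer.camera('scene'); save(p,'scene2.png'); cv2.imwrite('pics/scene2c.png',cv2.resize(cv2.cvtColor(p['pixels'][100:260,160:360],cv2.COLOR_RGB2BGR),None,fx=3,fy=3))
for r in models.silhouettes(p,'red_ball')[:5]:
    m=cv2.erode(r['region'].astype(np.uint8),np.ones((3,3)))>0; P=cloud(p,m)
    if len(P)>20: print(p['pixels'][m].mean(0).round(),*sphere(P),len(P))
```

```text
t 7.85 pos [0.5234 0.2935 0.0544] xyaw 48.96 zaxis [-0.003  0.003 -1.   ] w 0.0002 gf 27.5 F [-20.4  -5.6  61.5] j7 [-0.94 -0.99]
to [0.525, 0.292, 0.052] units [-0.003  0.086  0.096]
[31. 86. 43.] [0.25500192 0.23570935 0.02649918] 0.001441834037480872 267
[118.  23.  21.] [0.44319488 0.19923038 0.08438629] 0.0010126594080489548 264
[30. 84. 42.] [0.60994241 0.3329801  0.02527955] 0.0017355170967491805 186
[145.  70.  28.] [0.46365533 0.21771791 0.06676481] 0.029496516100306035 63
```

The lever is at its stop (61 N on the tab, ball at z 84.4 mm, right above the dish). I lift off slowly and go over the ball with the gripper open.

>>> apply_moves:
  deltas: "-1 0 0 -0.3 0;-1 0 0 -0.7 0;-1 0 0 -1 0;-1 0 0 -1 0;1 -0.5 0 -0.5 0;1 -1 0 0 0;1 -1 0 0 0;1 -1 0 0 0;1 -1 0 0 0;1 -0.45 0.05 0 0"

```text
t: 8.95
eef_pos: [0.4417, 0.1965, 0.1355]
ee_rot: [0.0, 0.91, 0.414, -0.001]
contact_force: [-0.8, -0.4, -0.1]
gripper_width: 0.0849
gripper_force: 0.0
```

>>> apply_moves:
  deltas: "1 0 0 0 0;1 0 0 0 0"

```text
t: 9.15
eef_pos: [0.4444, 0.2001, 0.1364]
ee_rot: [0.0, 0.91, 0.415, 0.001]
contact_force: [-0.1, -0.1, 0.1]
gripper_width: 0.0856
gripper_force: 0.0
```

Run:
```python
from h import *
go([.443,.199,.063])
p=viewer.camera('scene'); save(p,'scene3.png'); cv2.imwrite('pics/scene3c.png',cv2.resize(cv2.cvtColor(p['pixels'][100:260,160:360],cv2.COLOR_RGB2BGR),None,fx=3,fy=3))
for r in models.silhouettes(p,'red_ball')[:5]:
    m=cv2.erode(r['region'].astype(np.uint8),np.ones((3,3)))>0; P=cloud(p,m)
    if len(P)>20: print(p['pixels'][m].mean(0).round(),*sphere(P),len(P))
```

```text
t 9.15 pos [0.4444 0.2001 0.1364] xyaw 49.05 zaxis [ 0.001  0.    -1.   ] w 0.0856 gf 0.0 F [-0.1 -0.1  0.1] j7 [-1.01 -1.02]
to [0.443, 0.199, 0.063] units [-0.07  -0.015  2.936]
[112.  22.  20.] [0.44277399 0.19858737 0.08407984] 0.0010184909328416272 277
[26. 76. 36.] [0.60976171 0.33312564 0.02488611] 0.0013528326687785898 107
[32. 87. 44.] [0.25495476 0.23533299 0.02617101] 0.0011384813603632221 264
```

View pics/scene3c.png

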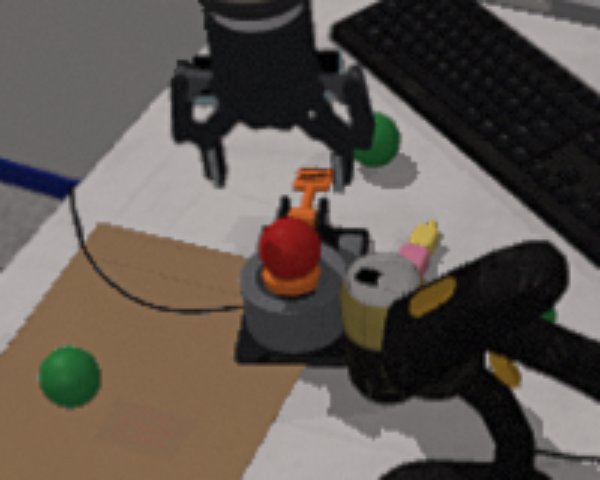

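The crop shows the red ball at (290,248) lifted on the tipped-up orange dish, with the open fingers centred above it and clear of the can at (380,300). I descend and grip.

>>> apply_moves:
  deltas: "1 -0.07 0 0.7 0;1 0 0 0.7 0;1 0 0 0.7 0;1 0 0 0.6 0;1 0 0 0.24 0;1 0 0 0 0;-1 0 0 0 0;-1 0 0 0 0;-1 0 0 0 0;-1 0 0 0 0"
  squeeze: 40

```text
t: 10.25
eef_pos: [0.4431, 0.1985, 0.0634]
ee_rot: [-0.0, 0.91, 0.415, 0.001]
contact_force: [0.8, -0.6, 0.8]
gripper_width: 0.0481
gripper_force: 40.9
```

```bash
python3 -c "
from h import *
go([.443,.199,.063])"
```

```text
t 10.25 pos [0.4431 0.1985 0.0634] xyaw 49.04 zaxis [ 0.001  0.001 -1.   ] w 0.0481 gf 40.9 F [ 0.8 -0.6  0.8] j7 [-0.93 -0.92]
to [0.443, 0.199, 0.063] units [ 0.014 -0.015  0.017]
```

>>> apply_moves:
  deltas: "-1 0 0 -0.3 0;-1 0 0 -0.6 0;-1 0 0 -1 0;-1 0 0 -1 0;-1 0 0 0 0"

```text
t: 10.75
eef_pos: [0.444, 0.1992, 0.1383]
ee_rot: [-0.001, 0.91, 0.415, 0.003]
contact_force: [0.0, 0.6, -1.5]
gripper_width: 0.0484
gripper_force: 41.4
```

```bash
cat >> h.py <<'E'
def ball(p,red=True):
    for r in models.silhouettes(p,'red_ball' if red else 'blue_ball')[:6]:
        m=cv2.erode(r['region'].astype(np.uint8),np.ones((3,3)))>0; P=cloud(p,m)
        if len(P)<20: continue
        c=p['pixels'][m].mean(0)
        if c.argmax()==(0 if red else 2): print('ball',c.round(),*np.round(sphere(P)[0],4),round(sphere(P)[1],4),len(P))
E
python3 -c "
from h import *
go([.443,.199,.36],[.5,-.1,.36],[.419,-.3235,.12],[.419,-.3235,.019])
p=viewer.camera('scene'); ball(p)"
```

```text
t 10.75 pos [0.444  0.1992 0.1383] xyaw 49.04 zaxis [ 0.004  0.004 -1.   ] w 0.0484 gf 41.4 F [ 0.   0.6 -1.5] j7 [-1.01 -1.02]
to [0.443, 0.199, 0.36] units [ 0.016 -0.02  -8.869]
to [0.5, -0.1, 0.36] units [-7.537  9.562 -0.033]
to [0.419, -0.3235, 0.12] units [-8.926  3.407  9.555]
to [0.419, -0.3235, 0.019] units [-2.20e-02 -3.00e-03  4.04e+00]
ball [97. 18. 17.] 0.4438 0.2003 0.1581 0.0011 283
```

The ball is held 20 mm above the TCP, at (0.444, 0.200, 0.158). I carry it over the scanner, high and bowed outward.

>>> apply_moves:
  deltas: "-1 0 0 -1 0;-1 0 0 -1 0;-1 0 0 -1 0;-1 0 0 -1 0;-1 0 0 -1 0;-1 -0.75 0.95 -1 0;-1 -0.75 0.95 -1 0;-1 -0.75 0.95 -1 0;-1 -0.75 0.95 -0.8 0;-1 -0.75 0.95 0 0"

```text
t: 11.85
eef_pos: [0.4715, 0.0486, 0.3568]
ee_rot: [-0.0, 0.91, 0.415, 0.001]
contact_force: [-0.4, -1.1, -1.3]
gripper_width: 0.048
gripper_force: 41.7
```

```bash
python3 -c "
from h import *
go([.5,-.1,.36])"
```

```text
t 11.85 pos [0.4715 0.0486 0.3568] xyaw 49.07 zaxis [ 0.002  0.001 -1.   ] w 0.048 gf 41.7 F [-0.4 -1.1 -1.3] j7 [-0.96 -0.93]
to [0.5, -0.1, 0.36] units [-3.746  4.756 -0.133]
```

>>> apply_moves:
  deltas: "-1 -0.75 0.95 0 0;-1 -0.75 0.95 0 0;-1 -0.75 0.95 0 0;-1 -0.75 0.95 0 0;-1 -0.75 0.95 0 0;-1 -1 0.4 0 0;-1 -1 0.4 0 0;-1 -1 0.4 0 0;-1 -1 0.4 0 0;-1 -1 0.4 0 0"

```text
t: 12.85
eef_pos: [0.4537, -0.2267, 0.3541]
ee_rot: [-0.001, 0.91, 0.415, -0.001]
contact_force: [-0.2, -0.1, -0.7]
gripper_width: 0.0479
gripper_force: 41.7
```

>>> apply_moves:
  deltas: "-1 -1 0.4 0 0;-1 -1 0.4 0.5 0;-1 -1 0.4 1 0;-1 -0.93 0.2 1 0;-1 0 0 1 0;-1 0 0 1 0;-1 0 0 1 0;-1 0 0 1 0;-1 0 0 1 0;-1 0 0 0.7 0"

```text
t: 13.85
eef_pos: [0.4153, -0.3222, 0.1474]
ee_rot: [-0.002, 0.91, 0.415, -0.001]
contact_force: [0.3, -0.3, -1.2]
gripper_width: 0.0481
gripper_force: 41.7
```

```bash
python3 -c "
from h import *
p=viewer.camera('scene'); ball(p)
for r in models.silhouettes(p,'empty_rest')[:1]:
  P=cloud(p,r['region']);P=P[P[:,2]>.012]; print(len(P),P.min(0),P.max(0))
p=viewer.camera('top'); ball(p)
go([.4185,-.3235,.019])"
```

```text
ball [100.  19.  18.] 0.4157 -0.3214 0.1669 0.0008 501
257 [ 0.39922845 -0.34211688  0.01200188] [ 0.43889427 -0.30437311  0.02313118]
ball [232. 116.   2.] 0.4604 0.2217 0.0633 0.0154 340
t 14.1 pos [ 0.4167 -0.3236  0.1506] xyaw 49.04 zaxis [-0. -0. -1.] w 0.048 gf 41.7 F [ 0.5 -0.1 -1.2] j7 [-0.14  0.28]
to [0.4185, -0.3235, 0.019] units [0.053 0.05  5.263]
```

>>> apply_moves:
  deltas: "-1 0.08 0.08 1 0;-1 0 0 1 0;-1 0 0 1 0;-1 0 0 1 0;-1 0 0 0.6 0;-1 0 0 0.3 0;-1 0 0 0.15 0;-1 0 0 0.05 0;-1 0 0 0.05 0;-1 0 0 0 0"

```text
t: 15.1
eef_pos: [0.42, -0.3233, 0.0221]
ee_rot: [0.0, 0.91, 0.415, 0.0]
contact_force: [0.8, 0.5, -1.0]
gripper_width: 0.0485
gripper_force: 41.7
```

```bash
python3 -c "
from h import *
p=viewer.camera('scene'); ball(p)
go([.4195,-.3235,.018])"
```

```text
ball [102.  19.  18.] 0.4194 -0.3221 0.0416 0.0009 351
t 15.2 pos [ 0.4199 -0.3233  0.022 ] xyaw 49.05 zaxis [ 0.001 -0.    -1.   ] w 0.048 gf 41.7 F [-0.1 -0.1 -0.5] j7 [0.04 0.45]
to [0.4195, -0.3235, 0.018] units [-0.016 -0.005  0.159]
```

>>> apply_moves:
  deltas: "-1 0 0 0.05 0;-1 0 0 0.05 0;-1 0 0 0.03 0;-1 0 0 0 0"

```text
t: 15.6
eef_pos: [0.4198, -0.3233, 0.0187]
ee_rot: [0.0, 0.91, 0.415, 0.0]
contact_force: [-0.5, 0.5, 4.3]
gripper_width: 0.048
gripper_force: 42.2
```

```bash
python3 -c "
from h import *
p=viewer.camera('scene'); ball(p); cv2.imwrite('pics/scene4c.png',cv2.resize(cv2.cvtColor(p['pixels'][280:420,300:500],cv2.COLOR_RGB2BGR),None,fx=3,fy=3))
go([.4195,-.3235,.018])"
```

```text
ball [102.  19.  18.] 0.4195 -0.3221 0.038 0.0008 348
ball [42. 41. 41.] 0.424 -0.32 0.0084 0.0007 53
t 15.7 pos [ 0.4198 -0.3233  0.0187] xyaw 49.04 zaxis [ 0.001  0.    -1.   ] w 0.0481 gf 42.2 F [-0.8  1.1  5.2] j7 [0.04 0.46]
to [0.4195, -0.3235, 0.018] units [-0.012 -0.003  0.026]
```

View pics/scene4c.png

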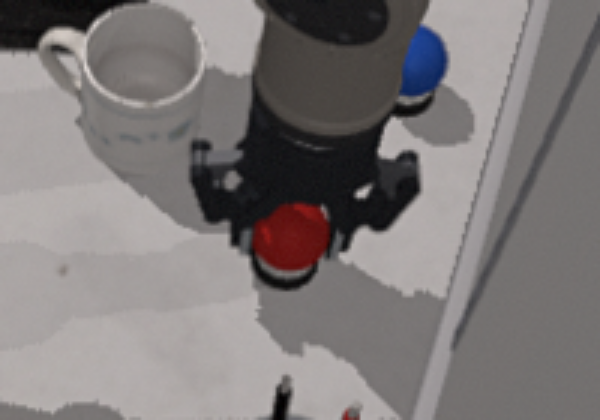

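The crop shows the red ball at (290,237) sitting in the ring, and 5 N confirms contact. I release it and rise.

>>> apply_moves:
  deltas: "0 0 0 0 0;0.5 0 0 0 0;1 0 0 0 0;1 0 0 0 0;1 0 0 0 0;1 0 0 -0.3 0;1 0 0 -1 0;1 0 0 -1 0;1 0 0 -1 0;1 0 0 -0.5 0"

```text
t: 16.7
eef_pos: [0.4202, -0.3238, 0.1154]
ee_rot: [0.001, 0.91, 0.415, 0.001]
contact_force: [0.3, -0.5, -0.2]
gripper_width: 0.085
gripper_force: 0.0
```

```bash
python3 -c "
from h import *
p=viewer.camera('scene'); ball(p); ball(p,False)
p=viewer.camera('top'); ball(p,False)
go([.573,-.2768,.115],[.573,-.2768,.0185])"
```

```text
ball [129.  25.  23.] 0.4198 -0.3223 0.0382 0.0009 470
ball [ 28.  62. 136.] 0.5727 -0.2767 0.0388 0.0012 58
ball [ 17.  76. 191.] 0.5719 -0.276 0.0385 0.0016 263
t 16.95 pos [ 0.4192 -0.3225  0.1124] xyaw 49.07 zaxis [-0.001  0.001 -1.   ] w 0.0851 gf 0.0 F [-0.2  0.6 -1.4] j7 [-0.09  0.33]
to [0.573, -0.2768, 0.115] units [ 5.412  3.45  -0.108]
to [0.573, -0.2768, 0.0185] units [0.    0.005 3.86 ]
```

The red ball is parked at (0.420, -0.322, 0.038). Before gripping the blue ball I check the heights of the edge structure beside it.

```bash
python3 -c "
from h import *
p=viewer.camera('top')
m=np.zeros((480,640),bool); m[90:260,400:540]=1
P=cloud(p,m); b=np.array([.5725,-.2765])
d=P[:,:2]-b; r=np.linalg.norm(d,axis=1); a=np.degrees(np.arctan2(d[:,1],d[:,0]))
for A in range(-180,180,15):
    s=abs((a-A+180)%360-180)<6
    print(A,[ (round(float(np.percentile(P[s&(abs(r-q)<.008),2],95)),3) if (s&(abs(r-q)<.008)).any() else None) for q in (.04,.055,.07,.085,.1,.12)])
"
```

```text
-180 [0.004, 0.006, 0.006, 0.005, 0.005, 0.508]
-165 [0.006, 0.005, 0.006, 0.005, 0.004, 0.503]
-150 [0.004, 0.007, 0.006, 0.006, 0.007, 0.478]
-135 [0.003, 0.006, 0.006, 0.006, 0.007, 0.006]
-120 [0.006, 0.006, 0.004, 0.006, 0.007, 0.045]
-105 [0.006, 0.006, 0.004, 0.041, 0.349, 0.326]
-90 [0.006, 0.005, 0.043, 0.394, 0.381, None]
-75 [0.006, 0.006, 0.047, 0.426, None, None]
-60 [0.005, 0.008, 0.219, 0.458, None, None]
-45 [0.007, 0.248, 0.249, 0.493, None, None]
-30 [0.005, 0.247, 0.249, 0.47, 0.443, None]
-15 [0.005, 0.006, 0.25, 0.251, 0.389, 0.35]
0 [0.005, 0.006, 0.006, 0.147, 0.253, 0.254]
15 [0.004, 0.005, 0.008, 0.006, 0.005, 0.005]
30 [0.005, 0.006, 0.005, 0.004, 0.004, 0.007]
45 [0.004, 0.005, 0.004, 0.004, 0.006, 0.005]
60 [0.005, 0.006, 0.005, 0.006, 0.006, 0.006]
75 [0.002, 0.005, 0.004, 0.005, 0.005, 0.005]
90 [0.003, 0.006, 0.006, 0.004, 0.005, 0.006]
105 [0.007, 0.006, 0.006, 0.006, 0.006, 0.006]
120 [0.005, 0.005, 0.007, 0.006, 0.006, 0.004]
135 [0.004, 0.004, 0.006, 0.006, 0.006, 0.006]
150 [0.004, 0.003, 0.004, 0.006, 0.006, 0.004]
165 [0.006, 0.007, 0.006, 0.006, 0.006, 0.007]
```

```bash
python3 -c "
from h import *
n=np.array([.788,-.616]); t=np.array([.616,.788]); b=np.array([.5725,-.2765])
for name in('top','scene'):
    p=viewer.camera(name)
    P=cloud(p,np.ones((480,640),bool)); 
    dn=(P[:,:2]-b)@n; dt=(P[:,:2]-b)@t
    for lo,hi in((-.12,-.06),(-.06,0),(0,.06),(.06,.12)):
        for z0,z1 in((.015,.06),(.06,.12),(.12,.18),(.18,.23),(.23,.28)):
            s=(dt>lo)&(dt<hi)&(P[:,2]>z0)&(P[:,2]<z1)&(dn>.028)&(dn<.2)
            if s.sum()>5: print(name,lo,(z0,z1),s.sum(),np.round(np.percentile(dn[s],[2,20,50,90]),3))
"
```

```text
top -0.12 (0.015, 0.06) 252 [0.029 0.035 0.042 0.054]
top -0.12 (0.06, 0.12) 211 [0.037 0.041 0.049 0.059]
top -0.12 (0.12, 0.18) 256 [0.037 0.041 0.048 0.058]
top -0.12 (0.18, 0.23) 249 [0.038 0.044 0.051 0.059]
top -0.12 (0.23, 0.28) 252 [0.039 0.043 0.05  0.06 ]
top -0.06 (0.015, 0.06) 275 [0.048 0.057 0.066 0.078]
top -0.06 (0.06, 0.12) 179 [0.061 0.065 0.071 0.08 ]
top -0.06 (0.12, 0.18) 205 [0.056 0.063 0.069 0.076]
top -0.06 (0.18, 0.23) 179 [0.055 0.062 0.068 0.074]
top -0.06 (0.23, 0.28) 363 [0.054 0.065 0.072 0.082]
top 0 (0.015, 0.06) 270 [0.073 0.081 0.089 0.102]
top 0 (0.06, 0.12) 111 [0.085 0.091 0.097 0.106]
top 0 (0.12, 0.18) 162 [0.06  0.068 0.075 0.085]
top 0 (0.18, 0.23) 135 [0.068 0.077 0.081 0.088]
top 0 (0.23, 0.28) 581 [0.063 0.076 0.088 0.103]
top 0.06 (0.015, 0.06) 279 [0.096 0.104 0.114 0.126]
top 0.06 (0.06, 0.12) 126 [0.106 0.114 0.121 0.131]
top 0.06 (0.12, 0.18) 34 [0.085 0.089 0.094 0.104]
top 0.06 (0.18, 0.23) 256 [0.085 0.093 0.1   0.11 ]
top 0.06 (0.23, 0.28) 537 [0.087 0.099 0.111 0.126]
scene -0.12 (0.015, 0.06) 225 [0.029 0.036 0.043 0.054]
scene 
[... 255 characters left out ...]
067 0.079]
scene -0.06 (0.06, 0.12) 70 [0.063 0.068 0.074 0.084]
scene -0.06 (0.12, 0.18) 110 [0.057 0.064 0.069 0.079]
scene -0.06 (0.18, 0.23) 282 [0.056 0.061 0.067 0.075]
scene -0.06 (0.23, 0.28) 283 [0.056 0.063 0.07  0.08 ]
scene 0 (0.015, 0.06) 194 [0.075 0.084 0.091 0.103]
scene 0 (0.06, 0.12) 44 [0.087 0.09  0.095 0.105]
scene 0 (0.12, 0.18) 50 [0.063 0.069 0.076 0.087]
scene 0 (0.23, 0.28) 463 [0.065 0.076 0.086 0.102]
scene 0.06 (0.015, 0.06) 177 [0.079 0.091 0.102 0.112]
scene 0.06 (0.06, 0.12) 86 [0.082 0.093 0.099 0.106]
scene 0.06 (0.12, 0.18) 33 [0.084 0.089 0.097 0.107]
scene 0.06 (0.18, 0.23) 31 [0.088 0.095 0.101 0.106]
scene 0.06 (0.23, 0.28) 378 [0.088 0.1   0.11  0.125]
```

A wall or rim runs along about 32°, roughly 57 mm from the blue ball's centre, so closing across it would hit. I turn the tool 72° so the fingers close parallel to it, then measure the wrist's bulk against that clearance.

>>> apply_moves:
  deltas: "1 0 0 -1 -1;1 0 0 -1 -1;1 0 0 -1 -1;1 0 0 0 -1;1 0 0 0 -1;1 0 0 0 -1;1 0 0 0 -1;1 0 0 0 -1;1 0 0 0 -1;1 0 0 0 -1"

```text
t: 18.1
eef_pos: [0.4191, -0.323, 0.1875]
ee_rot: [-0.001, 0.579, 0.816, -0.0]
contact_force: [0.5, 0.6, -1.2]
gripper_width: 0.0857
gripper_force: 0.0
```

>>> apply_moves:
  deltas: "1 0 0 0 -1;1 0 0 0 -1.0;1 0 0 0 0"

```text
t: 18.4
eef_pos: [0.4191, -0.3231, 0.1877]
ee_rot: [-0.001, 0.492, 0.871, 0.0]
contact_force: [-0.1, 0.1, 0.8]
gripper_width: 0.0852
gripper_force: 0.0
```

```bash
python3 -c "
from h import *
go([.5725,-.2765,.2])
m=np.array([.53,-.848]); t=np.array([.848,.53]); tcp=observe()['eef_pos']
for name in('scene','top'):
    p=viewer.camera(name); P=cloud(p,np.ones((480,640),bool)); d=P[:,:2]-tcp[:2]
    dn=d@m; dt=d@t
    for z in np.arange(-.0,.36,.03):
        h=P[:,2]-tcp[2]
        s=(h>z)&(h<z+.03)&(abs(dt)<.09)&(dn>-.09)&(dn<.085)
        if s.sum()>5: print(name,round(z,2),s.sum(),'dn',np.round(np.percentile(dn[s],[2,50,98]),3),'dt',np.round(np.percentile(dt[s],[2,98]),3))
    if name=='scene':
        # wall: signed distance from blue along m, by z and t
        d=P[:,:2]-[.5725,-.2765]; dn=d@m; dt=d@t
        for z0,z1 in((.015,.06),(.06,.12),(.12,.2),(.2,.24),(.24,.3)):
            print(z0,[(round(float(np.percentile(dn[s],3)),3),int(s.sum())) for lo in np.arange(-.15,.15,.05) for s in [(dt>lo)&(dt<lo+.05)&(dn>.03)&(dn<.12)&(P[:,2]>z0)&(P[:,2]<z1)] if s.sum()>3])
"
```

```text
t 18.4 pos [ 0.4191 -0.3231  0.1877] xyaw 121.08 zaxis [-0.001  0.001 -1.   ] w 0.0852 gf 0.0 F [-0.1  0.1  0.8] j7 [0.05 1.31]
to [0.5725, -0.2765, 0.2] units [-1.57   6.216 -0.496]
scene -0.0 37 dn [-0.011 -0.001  0.009] dt [-0.057 -0.048]
scene 0.03 9 dn [-0.007  0.005  0.012] dt [-0.068 -0.047]
scene 0.06 285 dn [-0.016  0.001  0.015] dt [-0.075 -0.028]
scene 0.09 598 dn [-0.017 -0.     0.017] dt [-0.071 -0.017]
scene 0.12 472 dn [-0.033  0.002  0.035] dt [-0.038 -0.01 ]
scene 0.15 825 dn [-0.033  0.002  0.036] dt [-0.038 -0.008]
scene 0.18 666 dn [-0.037  0.004  0.039] dt [-0.04  -0.003]
scene 0.21 888 dn [-0.034  0.004  0.037] dt [-0.038 -0.008]
scene 0.24 950 dn [-0.033  0.003  0.036] dt [-0.038 -0.01 ]
scene 0.27 496 dn [-0.023  0.008  0.039] dt [-0.05  -0.025]
scene 0.3 1539 dn [-0.046  0.006  0.051] dt [-0.055 -0.031]
scene 0.33 2666 dn [-0.062  0.003  0.049] dt [-0.058  0.037]
0.015 [(0.063, 194), (0.064, 191), (0.066, 169), (0.068, 157), (0.07, 144), (0.031, 233)]
0.06 [(0.076, 57), (0.077, 62), (0.079, 55), (0.081, 53), (0.082, 25), (0.031, 283)]
0.12 [(0.074, 65), (0.077, 75), (0.078, 73), (0.056, 188), (0.057, 43), (0.031, 184)]
0.2 [(0.074, 63), (0.076, 55), (0.078, 51), (0.057, 200)]
0.24 [(0.075, 107), (0.076, 95), (0.078, 92), (0.057, 382), (0.058, 369), (0.06, 312)]
top -0.0 6 dn [-0.011 -0.009 -0.007] dt [0.045 0.052]
top 0.03 23 dn [-0.013 -0.011  0.005] dt [0.042 0.058]
top 0.06 141 dn [-0.018 -0.009  0.011] dt [0.026 0.073]
top 0.09 198 dn [-0.017 -0.003  0.011] dt [0.029 0.07 ]
top 0.12 78 dn [-0.039 -0.029  0.005] dt [-0.003  0.064]
top 0.15 88 dn [-0.039 -0.03  -0.005] dt [0.001 0.037]
top 0.18 63 dn [-0.036 -0.023  0.002] dt [0.019 0.039]
top 0.21 38 dn [-0.031 -0.021 -0.002] dt [0.025 0.038]
top 0.3 104 dn [-0.067 -0.03   0.022] dt [0.029 0.053]
top 0.33 507 dn [-0.08   0.011  0.045] dt [-0.026  0.052]
```

The gripper's half-depth is about 39 mm against 57 mm clearance, so it fits. I go over the blue ball and descend.

>>> apply_moves:
  deltas: "1 -0.2 1 0 0;1 -0.2 1 0 0;1 -0.2 1 0 0;1 -0.2 1 0 0;1 -0.25 1 0 0;1 -0.25 1 0 0;1 -0.2 0.2 0 0;1 0 0 0 0"

```text
t: 19.3
eef_pos: [0.5721, -0.2753, 0.1877]
ee_rot: [-0.0, 0.492, 0.871, -0.0]
contact_force: [0.2, -0.6, -0.3]
gripper_width: 0.0857
gripper_force: 0.0
```

```bash
python3 -c "
from h import *
go([.5725,-.2765,.0185])
p=viewer.camera('scene'); ball(p,False)
cv2.imwrite('pics/scene5c.png',cv2.resize(cv2.cvtColor(p['pixels'][180:380,340:540],cv2.COLOR_RGB2BGR),None,fx=2.5,fy=2.5))"
```

```text
t 19.3 pos [ 0.5721 -0.2753  0.1877] xyaw 121.04 zaxis [-0.001 -0.001 -1.   ] w 0.0857 gf 0.0 F [ 0.2 -0.6 -0.3] j7 [-0.05  1.16]
to [0.5725, -0.2765, 0.0185] units [-4.900e-02 -3.000e-03  6.769e+00]
ball [ 25.  55. 120.] 0.5732 -0.2765 0.0387 0.001 385
```

View pics/scene5c.png

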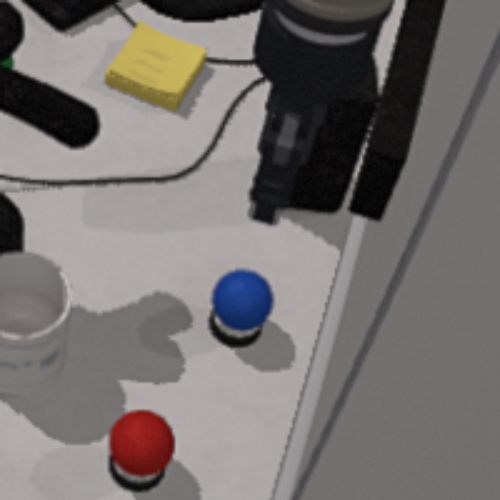

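The crop shows the blue ball on its rest at (242,300), the red ball in the other rest at (141,442), and the open gripper above, clear of the wall. I descend.

>>> apply_moves:
  deltas: "1 -0.03 0 1 0;1 0 0 1 0;1 0 0 1 0;1 0 0 1 0;1 0 0 1 0;1 0 0 0.8 0;1 0 0 0.6 0;1 0 0 0.3 0;1 0 0 0.05 0;1 0 0 0 0"

```text
t: 20.4
eef_pos: [0.5723, -0.2764, 0.0202]
ee_rot: [0.0, 0.492, 0.87, 0.0]
contact_force: [0.2, -0.1, 1.2]
gripper_width: 0.0853
gripper_force: 0.0
```

```bash
python3 -c "
from h import *
go([.5725,-.2765,.0185])"
```

```text
t 20.4 pos [ 0.5723 -0.2764  0.0202] xyaw 121.03 zaxis [ 0.001 -0.    -1.   ] w 0.0853 gf 0.0 F [ 0.2 -0.1  1.2] j7 [0.04 1.26]
to [0.5725, -0.2765, 0.0185] units [-0.007  0.006  0.067]
```

>>> apply_moves:
  deltas: "-1 0 0 0 0;-1 0 0 0 0;-1 0 0 0 0;-1 0 0 0 0;-1 0 0 -0.3 0;-1 0 0 -0.5 0;-1 0 0 -0.8 0;-1 0 0 -1 0;-1 0 0 -1 0;-1 0 0 -1 0"
  squeeze: 40

```text
t: 21.4
eef_pos: [0.5719, -0.276, 0.1364]
ee_rot: [0.0, 0.492, 0.871, 0.0]
contact_force: [0.8, -0.3, -1.7]
gripper_width: 0.0483
gripper_force: 41.5
```

```bash
python3 -c "
from h import *
p=viewer.camera('scene'); ball(p,False); ball(p)
go([.5725,-.2765,.34])"
```

```text
ball [ 20.  46. 104.] 0.5729 -0.2763 0.1548 0.0005 71
ball [129.  25.  24.] 0.42 -0.3223 0.0382 0.0008 440
ball [169.  83.  35.] 0.4613 0.221 0.0679 0.0128 267
t 21.55 pos [ 0.5732 -0.2766  0.137 ] xyaw 121.04 zaxis [ 0.004 -0.001 -1.   ] w 0.0483 gf 41.5 F [ 0.3  0.3 -1.6] j7 [-0.02  1.19]
to [0.5725, -0.2765, 0.34] units [-8.00e-03  2.00e-03 -8.12e+00]
```

>>> apply_moves:
  deltas: "-1 0 0 -1 0;-1 0 0 -1 0;-1 0 0 -1 0;-1 0 0 -1 0;-1 0 0 -1 0;-1 0 0 -1 0;-1 0 0 -1 0;-1 0 0 -1 1;-1 0 0 -1 1;-1 0 0 0 1"

```text
t: 22.55
eef_pos: [0.5728, -0.2768, 0.3623]
ee_rot: [0.002, 0.624, 0.781, 0.001]
contact_force: [0.7, -1.2, -1.4]
gripper_width: 0.0484
gripper_force: 41.7
```

>>> apply_moves:
  deltas: "-1 0 0 0 1;-1 0 0 0 1;-1 0 0 0 1;-1 0 0 0 1;-1 0 0 0 1;-1 0 0 0 1;-1 0 0 0 1;-1 0 0 0 1;-1 0 0 0 1;-1 0 0 0 0"

```text
t: 23.55
eef_pos: [0.5717, -0.2755, 0.3583]
ee_rot: [-0.001, 0.91, 0.415, -0.001]
contact_force: [0.1, 0.1, -1.4]
gripper_width: 0.048
gripper_force: 41.7
```

```bash
python3 -c "
from h import *
go([.52,-.08,.36],[.443,.199,.2],[.443,.199,.066])"
```

```text
t 23.55 pos [ 0.5717 -0.2755  0.3583] xyaw 49.0 zaxis [-0.002  0.001 -1.   ] w 0.048 gf 41.7 F [ 0.1  0.1 -1.4] j7 [-0.27 -0.06]
to [0.52, -0.08, 0.36] units [ 4.544 -6.69  -0.058]
to [0.443, 0.199, 0.2] units [ 6.408 -9.634  6.412]
to [0.443, 0.199, 0.066] units [5.00e-03 1.00e-02 5.36e+00]
```

>>> apply_moves:
  deltas: "-1 0.65 -0.95 0 0;-1 0.65 -0.95 0 0;-1 0.65 -0.95 0 0;-1 0.65 -0.95 0 0;-1 0.65 -0.95 0 0;-1 0.65 -0.95 0 0;-1 0.65 -0.99 0 0;-1 0.64 -0.96 0 0;-1 0.64 -0.96 0 0;-1 0.64 -0.96 0 0"

```text
t: 24.55
eef_pos: [0.4965, 0.004, 0.3592]
ee_rot: [-0.0, 0.909, 0.417, -0.0]
contact_force: [-0.0, 1.1, -1.4]
gripper_width: 0.0478
gripper_force: 41.8
```

>>> apply_moves:
  deltas: "-1 0.64 -0.96 0 0;-1 0.64 -0.96 0 0;-1 0.64 -0.96 0 0;-1 0.64 -0.96 0 0;-1 0.64 -0.96 0.5 0;-1 0.64 -0.96 1 0;-1 0.64 -0.97 1 0;-1 0 0 1 0;-1 0 0 1 0;-1 0 0 1 0"

```text
t: 25.55
eef_pos: [0.4432, 0.1979, 0.2207]
ee_rot: [0.0, 0.909, 0.417, -0.0]
contact_force: [-0.8, -0.3, -1.8]
gripper_width: 0.0483
gripper_force: 41.9
```

>>> apply_moves:
  deltas: "-1 0 0 1 0;-1 0 0 1 0;-1 0 0 0.5 0;-1 0 0 0 0;-1 0 0 0 0"

```text
t: 26.05
eef_pos: [0.4441, 0.1979, 0.1601]
ee_rot: [0.0, 0.91, 0.415, 0.0]
contact_force: [0.6, 0.6, -1.7]
gripper_width: 0.0484
gripper_force: 41.9
```

```bash
python3 -c "
from h import *
go([.443,.199,.0665])
p=viewer.camera('scene'); ball(p,False)
for r in models.place_of(p,'dish')[:2]: print(r['position'],r['p'])
for r in models.place_of(p,'tab_top')[:2]: print(r['position'],r['p'])
cv2.imwrite('pics/scene6c.png',cv2.resize(cv2.cvtColor(p['pixels'][100:260,160:360],cv2.COLOR_RGB2BGR),None,fx=3,fy=3))"
```

```text
t 26.05 pos [0.4441 0.1979 0.1601] xyaw 49.09 zaxis [ 0.  0. -1.] w 0.0484 gf 41.9 F [ 0.6  0.6 -1.7] j7 [-1.08 -1.02]
to [0.443, 0.199, 0.0665] units [ 0.004 -0.063  3.743]
ball [18. 41. 91.] 0.443 0.1981 0.1783 0.001 309
[0.4396, 0.1979, 0.085] 0.71
[0.5227, 0.2933, 0.056] 0.87
```

View pics/scene6c.png

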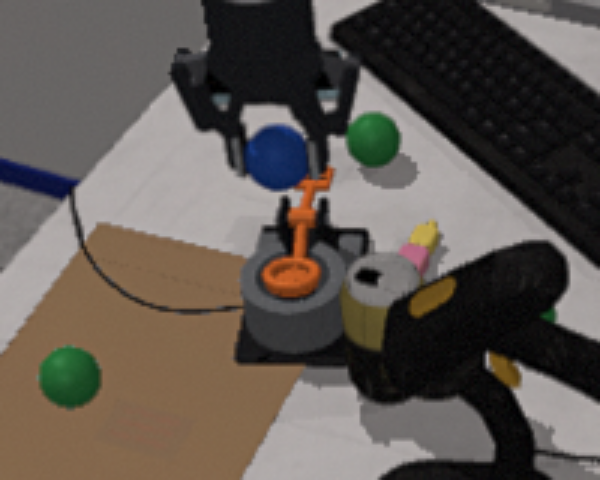

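The crop shows the blue ball held at (277,157), straight above the empty, still tipped-up orange dish at (291,275). I lower it onto the dish.

>>> apply_moves:
  deltas: "-1 0 -0.06 1 0;-1 0 0 1 0;-1 0 0 0.8 0;-1 0 0 0.4 0;-1 0 0 0.2 0;-1 0 0 0.15 0;-1 0 0 0.1 0;-1 0 0 0.05 0;-1 0 0 0.03 0;-1 0 0 0 0"

```text
t: 27.25
eef_pos: [0.4429, 0.199, 0.0666]
ee_rot: [-0.0, 0.91, 0.415, 0.0]
contact_force: [-0.4, 0.2, -0.0]
gripper_width: 0.0481
gripper_force: 41.9
```

```bash
python3 -c "
from h import *
go([.443,.199,.0665])
p=viewer.camera('scene'); ball(p,False)
"
```

```text
t 27.25 pos [0.4429 0.199  0.0666] xyaw 49.05 zaxis [ 0.001  0.001 -1.   ] w 0.0481 gf 41.9 F [-0.4  0.2 -0. ] j7 [-0.97 -0.88]
to [0.443, 0.199, 0.0665] units [0.002 0.005 0.005]
ball [18. 42. 92.] 0.4409 0.1987 0.0843 0.0013 253
```

>>> apply_moves:
  deltas: "-1 0 0 0.05 0;-1 0 0 0 0;0 0 0 0 0;0.5 0 0 0 0;1 0 0 0 0;1 0 0 0 0;1 0 0 0 0;1 0 0 -0.4 0;1 0 0 -1 0;1 0 0 -1 0"

```text
t: 28.35
eef_pos: [0.4423, 0.1984, 0.126]
ee_rot: [0.0, 0.91, 0.415, -0.001]
contact_force: [0.7, 1.1, 0.7]
gripper_width: 0.0858
gripper_force: 0.0
```

```bash
python3 -c "
from h import *
p=viewer.camera('scene'); ball(p,False)
go([.4425,.199,.12])
cv2.imwrite('pics/scene7c.png',cv2.resize(cv2.cvtColor(p['pixels'][100:260,160:360],cv2.COLOR_RGB2BGR),None,fx=3,fy=3))"
```

```text
ball [ 23.  50. 109.] 0.4428 0.1984 0.0818 0.0013 249
t 28.45 pos [0.4446 0.1996 0.1282] xyaw 49.02 zaxis [ 0.004  0.003 -1.   ] w 0.0857 gf 0.0 F [ 0.7  0.9 -0.2] j7 [-1.05 -0.97]
to [0.4425, 0.199, 0.12] units [-0.075 -0.046  0.327]
```

The ball rests on the dish, released, at z 82 mm. I close the fingers above it and push down with the fingertips.

>>> apply_moves:
  deltas: "-1 -0.06 0 -0.5 0;-1 0 0 0 0;-1 0 0 0 0;-1 0 0 0 0;-1 0 0 0 0;-1 0 0 0.5 0;-1 0 0 0.4 0;-1 0 0 0.3 0;-1 0 0 0 0"

```text
t: 29.35
eef_pos: [0.4406, 0.1971, 0.106]
ee_rot: [0.0, 0.91, 0.415, -0.001]
contact_force: [0.1, 0.1, -0.5]
gripper_width: -0.0
gripper_force: 0.0
```

```bash
python3 -c "
from h import *
p=viewer.camera('scene'); ball(p,False)
go([.4425,.199,.107],[.441,.1967,.077])"
```

```text
ball [ 20.  46. 101.] 0.4424 0.1982 0.0805 0.0016 215
t 29.45 pos [0.4415 0.1974 0.1072] xyaw 49.03 zaxis [-0.001 -0.001 -1.   ] w 0.0002 gf 0.0 F [0.7 0.2 0.3] j7 [-1.03 -0.94]
to [0.4425, 0.199, 0.107] units [ 0.074 -0.011  0.006]
to [0.441, 0.1967, 0.077] units [-0.108  0.015  1.2  ]
```

>>> apply_moves:
  deltas: "-1 0 0 0.15 0;-1 0 0 0.15 0;-1 -0.01 0 0.15 0;-1 -0.01 0 0.15 0;-1 -0.01 0 0.15 0;-1 0 0 0.15 0;-1 0 0 0.15 0;-1 0 0 0.1 0;-1 0 0 0.03 0;-1 0 0 0 0"

```text
t: 30.45
eef_pos: [0.4401, 0.1944, 0.0792]
ee_rot: [-0.0, 0.91, 0.414, -0.002]
contact_force: [-10.0, -10.2, 32.9]
gripper_width: -0.0001
gripper_force: 16.5
```

```bash
python3 -c "
from h import *
p=viewer.camera('scene'); ball(p,False)
go([.441,.1967,.077])"
```

```text
ball [ 21.  46. 101.] 0.4434 0.1989 0.0549 0.0011 160
t 30.55 pos [0.4401 0.1944 0.0792] xyaw 48.91 zaxis [-0.004 -0.001 -1.   ] w 0.0002 gf 16.3 F [-10.3 -10.5  33.3] j7 [-0.99 -0.9 ]
to [0.441, 0.1967, 0.077] units [ 0.092 -0.033  0.087]
```

The 33 N push has a sideways part: the tip sits about 5 mm towards -x of the ball's centre. I back off and look.

>>> apply_moves:
  deltas: "-1 0 0 -0.2 0;-1 0 0 -0.5 0;-1 0 0 -1 0;-1 -0.5 0 -1 0;-1 -1 0 -1 0;-1 -1 0 0 0;-1 -1 0 0 0;-1 0 0 0 0"

```text
t: 31.35
eef_pos: [0.3816, 0.1292, 0.1706]
ee_rot: [-0.001, 0.91, 0.414, -0.001]
contact_force: [0.3, -0.1, -0.4]
gripper_width: -0.0002
gripper_force: 0.0
```

```bash
python3 -c "
from h import *
p=viewer.camera('scene'); ball(p,False)
for r in models.place_of(p,'tab_top')[:2]: print('tab',r['position'],r['p'])
cv2.imwrite('pics/scene8c.png',cv2.resize(cv2.cvtColor(p['pixels'][130:230,200:320],cv2.COLOR_RGB2BGR),None,fx=5,fy=5))
for t in ('eject_lever',):
  for r in models.silhouettes(p,t)[:1]:
    P=cloud(p,r['region']); e=np.array([.656,.755]); d=(P[:,:2]-[.473,.2335])@e
    for a in (.06,.07,.08): s=abs(d-a)<.005; print(a,np.round(np.percentile(P[s,2],[50,90]),4),s.sum())
p=viewer.camera('top'); ball(p,False)
go([.4425,.199,.08])"
```

```text
ball [ 25.  55. 119.] 0.4408 0.1952 0.0511 0.0013 178
t 31.65 pos [0.3845 0.1317 0.1707] xyaw 49.09 zaxis [ 0.001 -0.    -1.   ] w 0.0001 gf 0.0 F [-0.8 -0.3  0.5] j7 [-1.13 -1.07]
to [0.4425, 0.199, 0.08] units [ 3.553 -0.01   3.628]
```

View pics/scene8c.png

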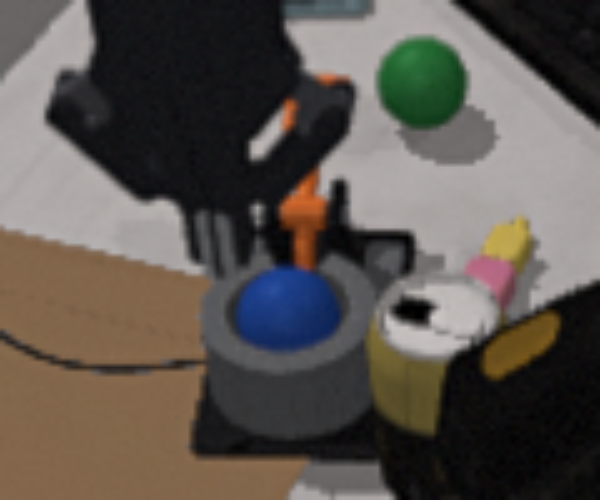

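The crop shows the blue ball sunk in the well at (288,308); its fit (0.441, 0.195, 0.051) matches the red ball's starting place. I move the arm clear to check the tab and everything else.

>>> apply_moves:
  deltas: "0 0 -1 -1 0;0 0 -1 -1 0;0 0 -1 -1 0;0 0 -1 -1 0;0 0 -1 -1 0;0 0 -1 -1 0;0 0 -1 0 0;0 0 -1 0 0;0 0 0 0 0;0 0 0 0 0"

```text
t: 32.65
eef_pos: [0.2328, 0.2623, 0.3204]
ee_rot: [0.0, 0.91, 0.416, -0.0]
contact_force: [-0.1, -0.6, -0.5]
gripper_width: 0.0424
gripper_force: 0.0
```

```bash
python3 -c "
from h import *
go()
for n in ('scene','top'):
  p=viewer.camera(n); print(n); ball(p,False); ball(p)
  for t in ('tab_top','drink_can','mug','highlighter'):
    for r in models.place_of(p,t)[:1]: print(t,np.round(r['position'],3),round(r['p'],2))
  for r in models.silhouettes(p,'eject_lever')[:1]:
    P=cloud(p,r['region']); e=np.array([.656,.755]); d=(P[:,:2]-[.473,.2335])@e
    for a in (.06,.07,.08): s=abs(d-a)<.005; print(a,np.round(np.percentile(P[s,2],[50,90]),4) if s.any() else 0,s.sum())
"
```

```text
t 32.65 pos [0.2328 0.2623 0.3204] xyaw 49.12 zaxis [ 0.    -0.001 -1.   ] w 0.0424 gf 0.0 F [-0.1 -0.6 -0.5] j7 [-1.41 -1.83]
scene
ball [ 24.  53. 115.] 0.4407 0.1959 0.0517 0.0012 209
ball [125.  24.  22.] 0.4196 -0.3224 0.038 0.0008 449
ball [20. 18. 16.] 0.4323 -0.0742 0.1493 0.0797 5262
drink_can [0.564 0.199 0.   ] 0.75
mug [ 0.4   -0.177  0.001] 0.92
highlighter [0.562 0.199 0.001] 0.42
0.06 [0.0816 0.0852] 46
0.07 [0.0843 0.0875] 41
0.08 [0.0866 0.0892] 40
top
ball [ 15.  65. 167.] 0.4406 0.1968 0.0527 0.0017 234
ball [183.  10.   4.] 0.4195 -0.3223 0.0388 0.0016 232
tab_top [0.521 0.288 0.085] 0.81
drink_can [0.468 0.103 0.   ] 0.68
mug [ 0.398 -0.173  0.001] 0.9
highlighter [ 0.567  0.198 -0.   ] 0.85
0.06 [0.0815 0.0859] 48
0.07 [0.083  0.0891] 61
0.08 [0.086  0.0919] 62
```

The tab is back up at 85 mm, both balls are seated, and the bystanders have not moved.

```bash
python3 -c "
from h import *
print(close_job())"
```

```text
the job is handed in; nothing more can be done
None
```

The red ball is parked in the formerly empty rest and the blue ball is fully home in the well. The lever is down and the tab up, no ball dropped, and the can, mug and highlighter did not move; the job is handed in at about 33 s, with no verdict returned.

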